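Fit a test adapter board and lock it

TASK

Slide the circuit board with the yellow-green top rail straight up out of the slotted rack, and stand it in the slot of the grey test dock, lowered fully home without dropping it (either face forward). Then turn the dock's lock collar until its orange arm lies over the top of the board, its white pointer at the red locked mark. Leave the other boards, the loose transformer and the screwdriver as they are.

Things in the scene. Friction and masses are not known exactly. Their poses are not given: they have to be found in the camera images.
- lime_board: Wanted circuit board, upright in one of the rack's slots: 100 mm wide (own x), 100 tall (own z), 5 thick (own y), 0.16 kg. Its top 20 mm is a yellow-green rail 9 mm thick over the full width: grip it there, across the thickness. A 32 mm wide block stands out 12 mm from the +y face at 44 to 68 mm height. Origin: middle of the lower edge.
- blue_board: Same kind of board with a blue top rail, in another slot; stays there. Origin: middle of its lower edge.
- white_board: Same kind of board with a white top rail, in another slot; stays there. Origin: middle of its lower edge.
- rack: Fixed dark steel rack, 150 mm (own x) by 220 (own y), 75 tall; three upright slots along own x at own y = -70, 0, +70 mm. Boards stand on its floor (10 mm up), held at both ends by guides (gap 8 mm, 12 deep, tops at 75 mm): a board is free once its lower edge is above 75 mm. Seated rails: 90 to 110 mm height. Origin: centre of the underside.
- dock: Fixed test dock: grey base 130 mm (own x) by 215 (own y, -140 to +75), 15 thick, with a black slotted block 45 mm tall. The slot runs along own y, centred on the origin, 7.5 mm wide, 106 long, 30 deep, mouth flared. A steel post with the lock collar stands at own y = -88 mm. Origin: underside, below the slot's middle.
- dock_seat (a point): Middle of the slot's floor, 15 mm above the dock's underside; axes as the dock's. A board fully home has its origin here, its x along the dock's y (either way) and its top edge 115 mm above the table.
- collar_axis (a point): On the collar's upright axis at its top (151 mm above the table); fixed, axes as the dock's. Collar: black cylinder 40 mm across, 119 to 151 mm height, on a post that ends 4 mm above it (24 mm across). An orange arm 16 mm wide, at 119 to 128 mm height, reaches 65 mm out from the axis. A fixed disc 60 mm across lies below it (113 to 118 mm).
- collar_tip (a point): Outer end of the collar's orange arm, top face, 65 mm from the collar's axis, 128 mm above the table; turns with the collar; its x points outward along the arm.
- collar (a joint): Angle of the lock collar, rad, counter-clockwise from above. At 0 the arm points along the dock's +x, at 1.57 along its +y, over the board: this is the locked mark, where the white pointer at the back of the collar meets the red mark on the disc. Stop at 1.60. Starts at 0.2 to 0.6; stays where left; needs about 0.06 N m.
- transformer: Loose yellow-green transformer on the table, 42 x 36 x 34 mm; a bystander. Origin: centre of the underside.
- screwdriver: Loose screwdriver lying on the table, 180 mm long; a bystander. Origin: underside, about its middle.

How it is judged:
By the outcome, as a careful person would: the job done as asked, in the order asked, and still so for the second after the job is handed in, with the robot touching nothing.
It also fails if it takes over 54 s, if anything falls off the work surface, if the arm or the gripper's body presses on something with over 40 N, if the wrist force passes 120 N, or if a joint passes its speed limit or range.

ROBOT

A 6-joint arm with a two-finger parallel gripper is mounted at the origin on the work surface. World frame = base frame: x ahead of the robot, y to its left, z up, the work surface at z = 0. Lengths are in mm, angles in degrees, forces in N, time in s.
With the tool pointing down it reaches from about 300 to 850 mm from the base axis. Payload 4.2 kg.
Tool frame: the origin (TCP) lies midway between the tips of the shut fingers; the grasp point (between the pads) lies 19 mm behind it; z points along the fingers, y is the line along which they close (so a half turn about z gives the same grasp; the last joint's range is limited). The gripper opens to 91 mm and grips with 3 to 60 N. Pads are 32 mm wide; open, the fingers measure 118 mm over their backs; the gripper's body (76 mm by 178 mm) begins 60 mm behind the grasp point.
Start: joints at [74.886, 18.312, 89.639, -0, 72.044, -1.146], TCP at [138.802, 558.012, 213.976] pointing down, gripper open.
Joint ranges: [-177.97, 177.97], [-48.28, 115.42], [12.27, 149.76], [-77.06, 257.06], [2.81, 150.46], [-146.56, 146.56]. Speed limits (degrees/s): [147.25, 147.25, 180, 180, 180, 180].

INTERFACE

Orientations are given as [roll, pitch, yaw] about the fixed x, y, z axes, in that order (R = Rz(yaw) Ry(pitch) Rx(roll)).
In Python, from workcell import state, grab_frame, camera_model, workorder gives the robot as it stands.
- The arm moves only by the tool carry_out, never from a script. Its argument "commands" is a list of rows, each a list of 7 numbers: the turn, a rotation vector about the tool's x, y, z in degrees, then the shift along the tool's x, y, z in mm, then the opening, from -1 (shut) to 1 (fully open). In form: [[ax, ay, az, dx, dy, dz, hand], ...]. A call has 1 to 20 rows; each row is the pose to reach, as a shift and turn from the pose commanded when the call began, along the tool's axes at that moment; what a row does not reach only later rows make up. A row lasts 1/10 s, in which the tool goes at most 50 mm and 8.59 degrees, less where a joint would pass 70% of its speed; a pose out of reach is approached as far as the arm can. A call with a gripper value outside its range is refused whole. The fingers move at their own pace and stop on an object; "force" is the grip in N (left out, the last holds). Time passes only in rows, so rows that repeat a pose let the fingers close. It gives the time, the measured TCP pose, the force, the opening and the grip force at its end, in the units of the state.
- state(): the state, without advancing time (a new reading comes with each control period).
- grab_frame(name): name is "side" or "top" or "wrist"; returns the picture (480x640x3 uint8, red, green, blue); there is no depth.
- camera_model(name): a dict with "fx", "fy", "cx", "cy" (pixels), "dist" ([k1, k2, p1, p2, k3] as OpenCV has them; the pictures are not rectified), "origin" and "rotation" of the camera in the world; the wrist camera has in their place "mount" (4x4, takes a point from camera to tool coordinates, whose origin is the TCP and whose axes are the flange's). Camera axes: x right, y up, looking along -z (the intrinsics and any distortion apply to the point x, -y, -z); pixel columns grow to the right and rows downward; lengths in mm; the calibration is good to about 2 mm. A picture is of the moment at which its call begins: read the wrist's pose just before it. camera_model takes no time and is no camera call.
- workorder.job_done(): hands the job in; it is judged then, once.
The state is a dict: "time_s": time; "qpos": joint angles; "qvel": joint speeds; "effort": joint torques, N m; "ee_pos": TCP position; "ee_rot": TCP orientation; "force": force on the tool from outside, world axes, zero at the start; "torque": the same for the moment, N m; "gripper_width": finger opening in mm; "gripper_force": force on a finger pad.
Only numpy, scipy, OpenCV 4.12 (cv2) and the standard library are available. Lean on these libraries where they do the work, as an engineer would, in place of code of your own. Each camera call takes 0.05 s, during which the arm holds its last target. There are 200 camera calls.

## Working session

There is one attempt and no reset: what is moved stays moved. The work goes in short steps, Python scripts to look and compute and a tool call to move; the robot and the scene stay as the last step left them, time stands still between calls to the robot, and variables do not carry over. Pictures are saved under pics/ and viewed, at most 10 in all, crops included, and the job is handed in when it is done.

Besides the shell and the picture viewer there is one more tool, called as a command line: name --pt "numbers of a row" for each row, then --argument value for the rest. carry_out: Moves the arm, as the interface text tells. Its arguments: {"type":"object","properties":{"commands":{"type":"array"},"force":{"type":"number"}},"required":["commands"]}

```bash
ls; mkdir -p pics; python3 - <<'E'
from workcell import state, grab_frame, camera_model
import cv2,numpy as np
s=state();print({k:np.round(v,3).tolist() for k,v in s.items()})
for n in("side","top","wrist"):
    print(n,camera_model(n)); cv2.imwrite(f"pics/{n}0.png",grab_frame(n)[:,:,::-1])
E
```

```text
pics
{'time_s': 0.0, 'qpos': [74.884, 18.351, 89.707, 0.0, 72.046, -1.146], 'qvel': [0.009, -0.013, 0.007, 0.069, -0.097, -0.045], 'effort': [-0.0, -41.246, -23.197, 0.073, 0.046, -0.0], 'ee_pos': [138.67, 557.482, 213.117], 'ee_rot': [-179.895, -0.002, 166.031], 'force': [-0.404, 0.337, -0.49], 'torque': [-0.021, -0.014, -0.023], 'gripper_force': 0.0, 'gripper_width': 91.303}
side {'fx': 479.01696342963527, 'fy': 479.01696342963527, 'cx': 323.096246532843, 'cy': 241.9064379064682, 'dist': array([-0.11889005,  0.        ,  0.        ,  0.        ,  0.        ]), 'origin': array([  75.87433793, -507.56794847,  760.35580153]), 'rotation': array([ 44.9464661 ,   0.65783515, -41.38485853])}
top {'fx': 522.4301526283592, 'fy': 522.4301526283592, 'cx': 323.85077350715153, 'cy': 230.95749226542102, 'dist': array([0.00551885, 0.        , 0.        , 0.        , 0.        ]), 'origin': array([ 404.79209043,   15.99814835, 1287.81110887]), 'rotation': array([  6.38075419,  -1.13615614, -90.36011961])}
wrist {'fx': 379.8286051149102, 'fy': 379.8286051149102, 'cx': 314.8831160918983, 'cy': 236.50090689430937, 'dist': array([-0.02407542,  0.        ,  0.        ,  0.        ,  0.        ]), 'mount': array([[-8.87747348e-04,  9.62836252e-01,  2.70084365e-01,
         7.73043317e+01],
       [ 9.99999560e-01,  7.72728370e-04,  5.32189522e-04,
        -1.89648213e-01],
       [ 3.03709514e-04,  2.70084719e-01, -9.62836514e-01,
        -1.71691779e+02],
       [ 0.00000000e+00,  0.00000000e+00,  0.00000000e+00,
         1.00000000e+00]])}
```

View pics/top0.png

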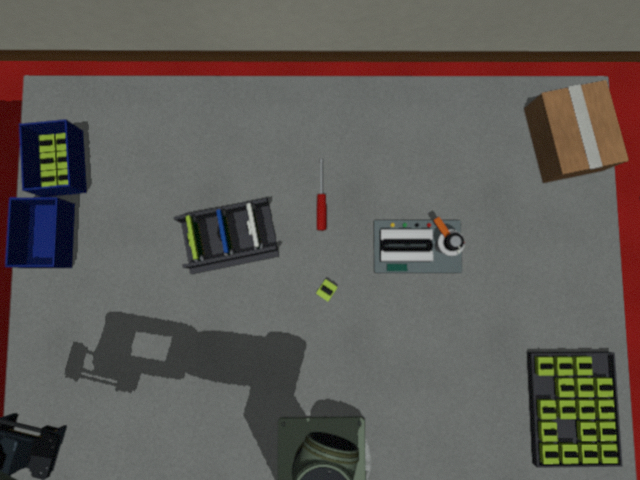

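View pics/side0.png

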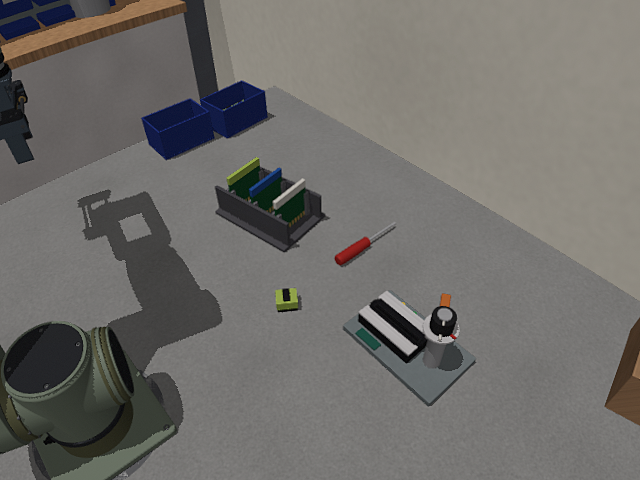

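The top view shows the lime rail at about (194,238), the blue rail at (222,231), the white rail at (253,225), the dock slot at (407,245), the collar at (452,241) and the orange arm tip at (433,213). In the side view the lime rail is at (243,170), the slot at (395,320) and the collar at (444,320).

```bash
cat > h.py <<'E'
import numpy as np,cv2
from scipy.spatial.transform import Rotation as R
from workcell import state, grab_frame, camera_model
def cam(n,s=None):
    m=camera_model(n)
    if n=="wrist":
        T=np.eye(4);T[:3,:3]=R.from_euler('xyz',s["ee_rot"],degrees=True).as_matrix();T[:3,3]=s["ee_pos"]
        C=T@np.array(m["mount"]);Rc,o=C[:3,:3],C[:3,3]
    else: Rc,o=R.from_euler('xyz',m["rotation"],degrees=True).as_matrix(),np.array(m["origin"])
    K=np.array([[m["fx"],0,m["cx"]],[0,m["fy"],m["cy"]],[0,0,1]])
    return dict(K=K,d=np.array(m["dist"]),R=Rc,o=o)
def ray(c,px):
    u=cv2.undistortPoints(np.array(px,float).reshape(-1,1,2),c["K"],c["d"]).reshape(-1,2)
    v=np.c_[u[:,0],-u[:,1],-np.ones(len(u))]@c["R"].T
    return v/np.linalg.norm(v,axis=1)[:,None]
def onz(c,px,z):
    v=ray(c,px);return c["o"]+v*((z-c["o"][2])/v[:,2])[:,None]
def proj(c,P):
    q=(np.atleast_2d(P)-c["o"])@c["R"]*[1,-1,-1]
    return cv2.projectPoints(q,np.zeros(3),np.zeros(3),c["K"],c["d"])[0].reshape(-1,2)
def tri(cs,pxs):
    A=np.zeros((3,3));b=np.zeros(3);L=[]
    for c,p in zip(cs,pxs):
        v=ray(c,p)[0];M=np.eye(3)-np.outer(v,v);A+=M;b+=M@c["o"];L.append((M,c["o"]))
    X=np.linalg.solve(A,b);return X,[float(np.linalg.norm(M@(X-o))) for M,o in L]
def blobs(img,lo,hi,amin=15):
    m=cv2.inRange(cv2.cvtColor(img,cv2.COLOR_RGB2HSV),lo,hi)
    cn,_=cv2.findContours(m,cv2.RETR_EXTERNAL,cv2.CHAIN_APPROX_NONE)
    return [c for c in sorted(cn,key=cv2.contourArea,reverse=True) if cv2.contourArea(c)>=amin]
LIME=((28,120,90),(45,255,255));ORG=((5,150,100),(18,255,255));BLUE=((105,140,60),(122,255,255))
def cen(c):
    m=cv2.moments(c);return [m["m10"]/m["m00"],m["m01"]/m["m00"]]
def snap(n,name):
    s=state();im=grab_frame(n);cv2.imwrite(f"pics/{name}.png",im[:,:,::-1]);np.savez(f"pics/{name}.npz",p=s["ee_pos"],r=s["ee_rot"])
    return im,cam(n,s)
E
python3 - <<'E'
from h import *
np.set_printoptions(precision=1,suppress=True)
for n in("top","side"):
    im=cv2.imread(f"pics/{n}0.png")[:,:,::-1].copy()
    for k,c in(("lime",LIME),("org",ORG),("blue",BLUE)):
        for b in blobs(im,*c):
            x,y=cen(b)
            if 170<x<480 and 130<y<320: print(n,k,np.round([x,y],1),cv2.contourArea(b),np.round(cv2.boxPoints(cv2.minAreaRect(b)),1).tolist())
t,s=cam("top"),cam("side")
print("origin proj",proj(t,[0,0,0]))
print("rail",tri([t,s],[[194,238],[243,170]]),"collar",onz(t,[[453,240]],155),"slot",onz(t,[[380,245],[432,244]],60),"base",onz(t,[[374,220],[461,220],[461,273],[374,273]],15),"transf",onz(t,[[327,289]],34))
E
```

```text
top lime [326.5 289.7] 219.5 [[315.79998779296875, 292.79998779296875], [325.29998779296875, 278.5], [337.1000061035156, 286.3999938964844], [327.5, 300.70001220703125]]
top lime [190.9 236.9] 172.0 [[183.6999969482422, 215.60000610351562], [189.39999389648438, 214.60000610351562], [197.1999969482422, 257.79998779296875], [191.5, 258.79998779296875]]
top org [441.1 225.9] 112.5 [[432.79998779296875, 219.8000030517578], [438.79998779296875, 215.8000030517578], [449.6000061035156, 231.89999389648438], [443.6000061035156, 235.89999389648438]]
top blue [221.7 230.5] 164.5 [[215.1999969482422, 209.5], [220.1999969482422, 208.60000610351562], [228.10000610351562, 251.8000030517578], [223.0, 252.6999969482422]]
side lime [286.4 299.8] 275.0 [[274.6000061035156, 290.20001220703125], [295.79998779296875, 287.79998779296875], [297.8999938964844, 307.1000061035156], [276.70001220703125, 309.5]]
side lime [240.8 169. ] 70.0 [[224.10000610351562, 179.60000610351562], [253.6999969482422, 153.1999969482422], [258.1000061035156, 158.10000610351562], [228.39999389648438, 184.5]]
side org [445.  299.8] 92.0 [[439.70001220703125, 305.1000061035156], [441.3999938964844, 293.20001220703125], [450.3999938964844, 294.5], [448.70001220703125, 306.3999938964844]]
side blue [264.3 182.1] 269.5 [[246.3000030517578, 190.0], [278.70001220703125, 166.1999969482422], [283.70001220703125, 173.0], [251.3000030517578, 196.6999969482422]]
origin proj [[320.9 461.9]]
rail (array([521.3, 286.3, 104.8]), [0.9752592978256039, 0.9752592978256517]) collar [[ 510.3 -289.8  155. ]] slot [[ 508.  -141.7   60. ]
 [ 509.8 -265.2   60. ]] base [[ 573.6 -133.8   15. ]
 [ 572.8 -349.1   15. ]
 [ 442.3 -344.4   15. ]
 [ 443.5 -131.6   15. ]] transf [[405.5 -16.4  34. ]]
```

carry_out --pt "0 0 -24 -437 -168 0 0" --pt "0 0 -24 -437 -168 0 0" --pt "0 0 -24 -437 -168 0 0" --pt "0 0 -24 -437 -168 0 0" --pt "0 0 -24 -437 -168 0 0" --pt "0 0 -24 -437 -168 0 0" --pt "0 0 -24 -437 -168 0 0" --pt "0 0 -24 -437 -168 0 0" --pt "0 0 -24 -437 -168 0 0" --pt "0 0 -24 -437 -168 0 0" --pt "0 0 -24 -437 -168 0 0" --pt "0 0 -24 -437 -168 0 0" --pt "0 0 -24 -437 -168 0 0" --pt "0 0 -24 -437 -168 0 0" --force 30

```text
time_s: 1.55
ee_pos: [521.3, 290.3, 214.1]
ee_rot: [180.0, -0.0, -169.9]
force: [0.7, 1.4, 0.5]
gripper_width: 45.4
gripper_force: 0.0
```

```bash
python3 - <<'E'
from h import *
im,c=snap("wrist","w1")
s=state();print(np.round(s["ee_pos"],1),np.round(s["ee_rot"],2),s["time_s"],s["qpos"])
for b in blobs(im,*LIME,amin=100): print(np.round(cen(b),1),cv2.contourArea(b),np.round(cv2.boxPoints(cv2.minAreaRect(b)),1).tolist())
E
```

```text
[521.4 290.3 214.1] [ 179.99   -0.   -169.87] 1.6 [ 2.80016755e+01  2.02771344e+01  8.66680236e+01  1.20249528e-02
  7.30526762e+01 -7.21356448e+01]
[13.8 26.1] 1251.5 [[-0.0, 0.0], [35.0, 0.0], [35.0, 55.0], [0.0, 55.0]]
[317.4 269.8] 524.5 [[311.0, 298.0], [311.0, 220.0], [328.0, 220.0], [328.0, 298.0]]
```

View pics/w1.png

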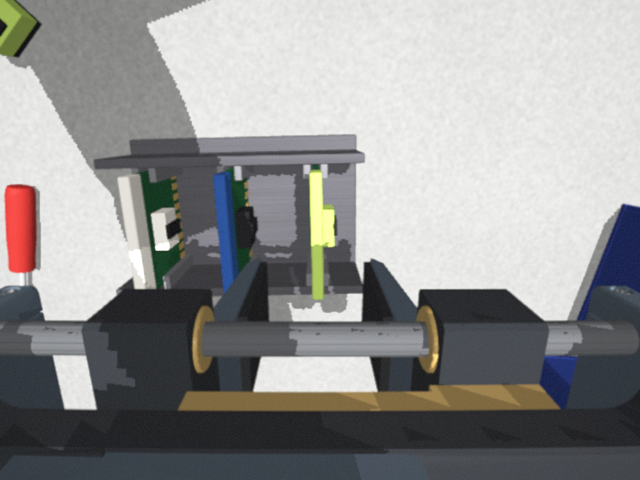

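The wrist view shows the lime rail running from (316,170) to (318,299), with its block to the right at (328,228). Blue is at (226,225) and white at (138,235).

```bash
cat >> h.py <<'E'
def load(name):
    z=np.load(f"pics/{name}.npz");return cv2.imread(f"pics/{name}.png")[:,:,::-1].copy(),cam("wrist",dict(ee_pos=z["p"],ee_rot=z["r"]))
E
python3 - <<'E'
from h import *
np.set_printoptions(precision=1,suppress=True)
im,c=load("w1")
m=cv2.inRange(cv2.cvtColor(im,cv2.COLOR_RGB2HSV),(26,80,70),(48,255,255))
for r in range(164,306,6):
    u=np.where(m[r,290:350])[0]+290
    if len(u): print(r,u[0],u[-1],end='; ')
print()
w=onz(c,[[316,170],[318,299]],110);print(w,np.linalg.norm(w[1]-w[0]))
t=cam("top"); print("tri w/top", tri([c,t],[[317,232.],[191.5,236.8]]))
d=w[0]-w[1];print(np.degrees(np.arctan2(d[1],d[0])))
print(proj(c,[520,290,195]))
E
```

```text
170 311 319; 176 309 321; 182 309 321; 188 309 321; 194 309 322; 200 309 322; 206 309 332; 212 310 333; 218 310 334; 224 310 334; 230 310 334; 236 310 334; 242 310 334; 248 311 322; 254 311 322; 260 311 323; 266 311 323; 272 312 323; 278 312 323; 284 312 323; 290 312 323; 296 312 323; 
[[472.2 282.6 110. ]
 [571.4 301.9 110. ]] 101.02047190666401
tri w/top (array([525. , 294. ,  87.7]), [2.1066837151296705, 2.1066837151297517])
-168.9781211159651
[[314.4 276.8]]
```

carry_out --pt "0 0 -1 -1 1 40 0" --pt "0 0 -1 -1 1 40 0" --pt "0 0 -1 -1 1 40 0"

```text
time_s: 1.9
ee_pos: [522.4, 290.9, 173.9]
ee_rot: [-180.0, -0.1, -168.9]
force: [0.4, 1.1, -1.2]
gripper_width: 45.5
gripper_force: 0.0
```

```bash
python3 - <<'E'
from h import *
np.set_printoptions(precision=1,suppress=True)
im0,c0=load("w1"); im,c=snap("wrist","w2"); print(state()["ee_pos"],state()["ee_rot"])
m=cv2.inRange(cv2.cvtColor(im,cv2.COLOR_RGB2HSV),(26,80,70),(48,255,255))
for r in range(130,330,8):
    u=np.where(m[r,270:370])[0]+270
    if len(u): print(r,u[0],u[-1],end='; ')
rows=np.where(m[:,300:332].sum(1)>4*255)[0];print(rows.min(),rows.max())
print(proj(c,[[472.2,282.6,110],[571.4,301.9,110]]))
E
```

```text
[523.2 291.2 175. ] [ 180.     0.1 -168.9]
178 310 322; 186 309 323; 194 309 323; 202 309 323; 210 309 323; 218 309 335; 226 309 337; 234 309 336; 242 309 336; 250 309 336; 258 309 336; 266 310 323; 274 310 323; 282 310 323; 290 310 323; 298 310 323; 306 310 323; 314 310 322; 174 321
[[317.  174.8]
 [316.7 322.6]]
```

carry_out --pt "0 0 0 0 0.5 40 0" --pt "0 0 0 0 0.5 70 0" --pt "0 0 0 0 0.5 92 0" --pt "0 0 0 0 0.5 92 0" --pt "0 0 0 0 0.5 92 0" --pt "0 0 0 0 0.5 92 -1" --pt "0 0 0 0 0.5 92 -1" --pt "0 0 0 0 0.5 92 -1" --pt "0 0 0 0 0.5 92 -1" --pt "0 0 0 0 0.5 92 -1" --pt "0 0 0 0 0.5 92 -1" --pt "0 0 0 0 0.5 92 -1" --pt "0 0 0 0 0.5 92 -1" --force 35

```text
time_s: 3.25
ee_pos: [523.1, 291.4, 82.3]
ee_rot: [180.0, 0.0, -169.0]
force: [-0.0, 1.8, 3.1]
gripper_width: 9.0
gripper_force: 35.0
```

carry_out --pt "0 0 0 0 0 -5 -1" --pt "0 0 0 0 0 -15 -1" --pt "0 0 0 0 0 -30 -1" --pt "0 0 0 0 0 -50 -1" --pt "0 0 0 0 0 -70 -1" --pt "0 0 0 0 0 -90 -1" --pt "0 0 0 0 0 -115 -1" --pt "0 0 0 0 0 -140 -1" --pt "0 0 0 0 0 -150 -1" --pt "0 0 0 0 0 -150 -1"

```text
time_s: 4.25
ee_pos: [523.7, 291.4, 233.6]
ee_rot: [179.9, 0.2, -169.0]
force: [0.5, -0.1, -2.4]
gripper_width: 8.5
gripper_force: 35.0
```

```bash
python3 - <<'E'
from h import *
s=state();print(s["ee_pos"],s["ee_rot"],s["force"],s["qpos"])
im,c=snap("wrist","w3"); snap("side","s3")
E
```

```text
[523.65623412 291.38867695 233.56638762] [ 179.94753159    0.18213527 -168.97110424] [ 0.54988806 -0.13391764 -2.41567223] [ 2.79958494e+01  1.97888222e+01  8.45843510e+01 -3.06444732e-03
  7.54373081e+01 -7.30323641e+01]
```

View pics/w3.png

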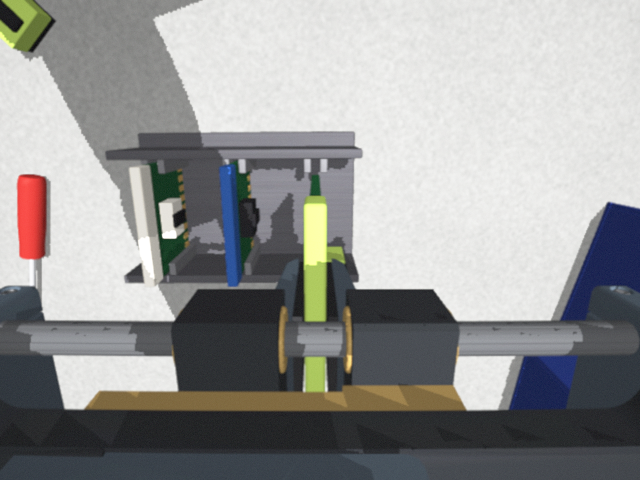

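The board is held cleanly and clear of the rack; its near rail end is at (316,198) and its lower edge at (316,178). Next I look at the dock from one side.

carry_out --pt "0 0 8 20 -40 -20 -1" --pt "0 0 16 35 -80 -40 -1" --pt "0 0 25 50 -125 -66 -1" --pt "0 0 33 68 -167 -66 -1" --pt "0 0 41 85 -210 -66 -1" --pt "0 0 49 102 -252 -66 -1" --pt "0 0 57 119 -294 -66 -1" --pt "0 0 65 136 -336 -66 -1" --pt "0 0 73 153 -378 -66 -1" --pt "0 0 81 170 -420 -66 -1" --pt "0 0 89 187 -462 -66 -1" --pt "0 0 97 203 -502 -66 -1" --pt "0 0 101 203 -502 -66 -1" --pt "0 0 101 203 -502 -66 -1" --pt "0 0 101 203 -502 -66 -1" --pt "0 0 101 203 -502 -66 -1"

```text
time_s: 5.95
ee_pos: [419.8, -239.5, 297.4]
ee_rot: [-179.9, -0.0, 90.2]
force: [0.8, -0.2, -2.5]
gripper_width: 8.6
gripper_force: 35.0
```

```bash
python3 - <<'E'
from h import *
s=state();print(s["time_s"],s["ee_pos"],s["ee_rot"],s["qpos"])
im,c=snap("wrist","w4")
E
```

```text
5.95 [ 419.82228813 -239.54871413  297.35725384] [-1.79945014e+02 -4.69729555e-02  9.01692879e+01] [-3.10802728e+01  7.43819668e+00  9.21211740e+01  1.17943273e-02
  8.05120060e+01 -3.12515346e+01]
```

View pics/w4.png

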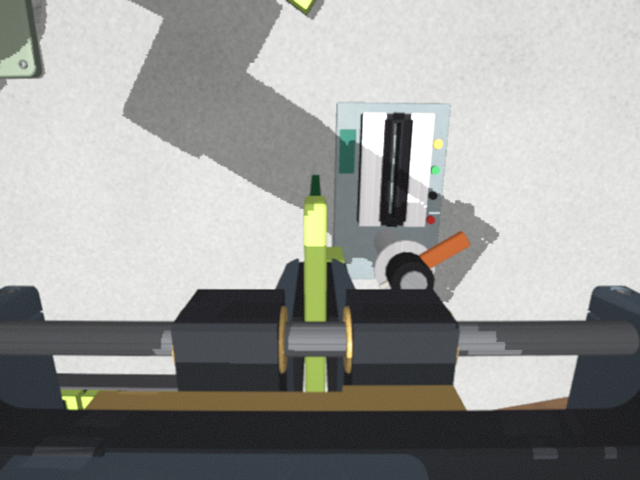

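The wrist view shows the dock base at (337–450,103–275), the black slotted block with its slot around (397,113–226), the collar top at (412,280) and the arm tip at (467,240).

carry_out --pt "0 0 0 0 50 0 -1" --pt "0 0 0 0 100 0 -1" --pt "0 0 0 0 150 0 -1" --pt "0 0 0 0 175 0 -1" --pt "0 0 0 0 175 0 -1" --pt "0 0 0 0 175 0 -1"

```text
time_s: 6.6
ee_pos: [594.9, -239.3, 297.1]
ee_rot: [-179.9, -0.0, 90.2]
force: [-0.4, -0.3, -2.7]
gripper_width: 8.6
gripper_force: 35.0
```

```bash
python3 - <<'E'
from h import *
im,c=snap("wrist","w5")
s=state();print(s["time_s"],s["ee_pos"],s["ee_rot"])
a,_=load("w4")
A=cv2.resize(a[95:305,330:480],None,fx=2.6,fy=2.6,interpolation=cv2.INTER_CUBIC)
B=cv2.resize(im[95:305,160:310],None,fx=2.6,fy=2.6,interpolation=cv2.INTER_CUBIC)
cv2.imwrite("pics/crop45.png",np.hstack([A,B])[:,:,::-1])
for x in(130,170,210):
  print(a[x,380:420].mean(1).astype(int).tolist()); print(im[x,200:290].mean(1).astype(int).tolist())
E
```

```text
6.65 [ 594.29579661 -239.6134076   297.68477849] [-1.79923614e+02 -1.77978234e-02  9.01067649e+01]
[255, 255, 255, 255, 160, 61, 40, 41, 39, 38, 40, 44, 55, 75, 112, 115, 75, 30, 22, 32, 37, 55, 61, 49, 43, 46, 44, 45, 46, 44, 41, 59, 198, 255, 255, 255, 255, 255, 255, 255]
[141, 203, 213, 212, 215, 219, 217, 216, 214, 216, 220, 219, 220, 220, 218, 212, 209, 213, 217, 220, 192, 124, 56, 25, 31, 26, 26, 29, 31, 31, 32, 35, 37, 29, 25, 15, 41, 84, 114, 103, 65, 36, 31, 25, 29, 26, 29, 26, 34, 84, 164, 211, 222, 223, 218, 216, 217, 219, 222, 222, 221, 222, 220, 219, 238, 255, 255, 255, 255, 255, 255, 176, 65, 77, 111, 125, 127, 128, 125, 127, 143, 192, 223, 225, 224, 225, 225, 223, 224, 226]
[204, 148, 76, 30, 23, 30, 30, 32, 26, 29, 42, 76, 105, 87, 52, 19, 25, 27, 32, 32, 29, 29, 28, 34, 40, 43, 45, 38, 63, 188, 255, 255, 255, 255, 255, 255, 255, 255, 255, 255]
[68, 73, 99, 156, 203, 210, 210, 215, 216, 217, 217, 217, 217, 219, 219, 220, 218, 213, 209, 210, 215, 212, 191, 136, 61, 30, 26, 30, 28, 31, 28, 32, 27, 35, 35, 29, 23, 22, 48, 96, 117, 99, 58, 36, 28, 32, 23, 30, 29, 23, 67, 140, 190, 213, 218, 219, 218, 219, 218, 218, 220, 221, 221, 218, 212, 212, 215, 217, 219, 222, 216, 168, 86, 51, 94, 121, 125, 125, 123, 124, 123, 119, 109, 103, 103, 101, 103, 101, 101, 105]
[67, 27, 27, 26, 28, 29, 30, 32, 59, 96, 104, 66, 29, 21, 21, 28, 25, 35, 29, 34, 24, 29, 28, 24, 29, 39, 100, 176, 203, 210, 211, 212, 211, 211, 209, 211, 214, 215, 212, 206]
[218, 217, 219, 216, 226, 246, 255, 255, 255, 255, 255, 255, 255, 255, 230, 212, 213, 216, 216, 211, 210, 210, 210, 211, 203, 160, 73, 28, 27, 22, 26, 31, 29, 28, 31, 31, 29, 30, 22, 30, 62, 98, 106, 80, 47, 33, 28, 28, 28, 33, 28, 48, 111, 170, 204, 213, 215, 215, 213, 216, 213, 214, 218, 219, 213, 211, 211, 212, 212, 214, 217, 209, 161, 82, 59, 98, 121, 126, 124, 119, 121, 121, 121, 121, 123, 121, 125, 125, 125, 122]
```

View pics/crop45.png

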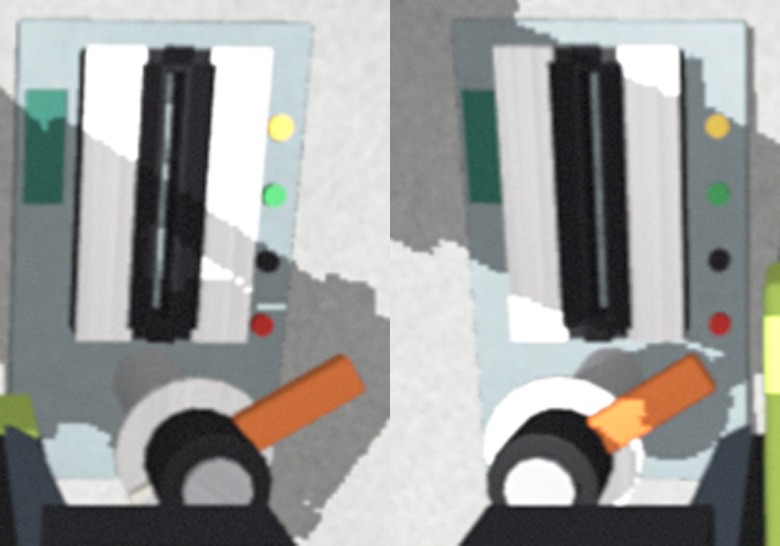

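The crops show the black slot band with the grey slot floor line inside it, its ends at rows of about 113 and 226 in both views, and the collar arm at about 35°.

```bash
python3 - <<'E'
from h import *
np.set_printoptions(precision=1,suppress=True)
_,a=load("w4");_,b=load("w5")
rows=[130,170,210]
E={"L":([384.4,381.25,379.5],[220.9,223.1,225.35]),"Rt":([411.6,408.5,406.4],[249.6,250.9,252.3]),"floor":([394.5,392,389.5],[238.2,240.1,241.9])}
for k,(p,q) in E.items():
    for r,u,v in zip(rows,p,q):
        X,e=tri([a,b],[[u,r],[v,r]]);print(k,r,X,np.round(e,1))
    for z in (60,15):
        print(z,onz(a,np.c_[p,rows],z)[:,:2].tolist(),onz(b,np.c_[q,rows],z)[:,:2].tolist())
for c,u in((a,398),(b,236)): print("ends60",onz(c,[[u,113],[u,226]],60),"base",onz(c,[[u+5,102.8]],15))
E
```

```text
L 130 [ 492.7 -162.7   48.3] [0.1 0.1]
L 170 [ 491.8 -205.4   45.5] [0.1 0.1]
L 210 [ 491.9 -250.3   46.5] [0.1 0.1]
60 [[490.6683453253662, -162.66213043838673], [489.3349189935242, -203.91215044992077], [489.5036463969147, -247.4225588988731]] [[495.5430907912327, -162.75528638555946], [495.3369599319435, -204.01419059133605], [495.1218669144119, -247.5419562714639]]
15 [[498.6059138219104, -162.56828628788995], [497.12581785189195, -208.35558396177683], [497.3131043512106, -256.65190049707866]] [[484.7262179420379, -162.70133290981667], [484.49739775828715, -208.50170493695504], [484.2586289297634, -256.82067753295627]]
Rt 130 [ 522.8 -162.6   44.4] [0.1 0.1]
Rt 170 [ 522.4 -205.5   44. ] [0.1 0.1]
Rt 210 [ 522.5 -250.2   46.3] [0.1 0.1]
60 [[519.0166264597846, -162.52179990561814], [518.4958665959055, -203.79945052467315], [519.1010310578095, -247.33882531765]] [[525.445108889044, -162.78146910709404], [525.0807008902832, -204.00548152002705], [524.769419294453, -247.498489079654]]
15 [[530.0723515710729, -162.41252016038712], [529.4943109568532, -208.23048765821878], [530.166040
[... 267 characters left out ...]
  27.7] [0.1 0.1]
60 [[501.18788969398366, -162.61319828445846], [500.831676366151, -203.8698312283591], [500.4994504221477, -247.39229629480118]] [[513.5759683477913, -162.77465894504545], [513.5335322914034, -204.01104737063224], [513.3361247215744, -247.5161121335368]]
15 [[510.28255080935594, -162.51397186338514], [509.88715595446087, -208.3086098562023], [509.5183869650442, -256.61830917128924]] [[504.7440181407786, -162.72283785398946], [504.6969110445688, -208.4982157343121], [504.4777743439418, -256.7919886679811]]
ends60 [[ 503.9 -145.7   60. ]
 [ 510.9 -265.5   60. ]] base [[ 518.3 -132.6   15. ]]
ends60 [[ 512.1 -145.9   60. ]
 [ 505.9 -265.6   60. ]] base [[ 509.4 -132.9   15. ]]
```

```bash
python3 - <<'E'
from h import *
np.set_printoptions(precision=2,suppress=True)
im,_=load("w5"); m=camera_model("wrist");I=np.array(m["mount"])
c=dict(K=cam("top")["K"]*0,d=np.array(m["dist"]),R=I[:3,:3],o=I[:3,3]);c["K"]=np.array([[m["fx"],0,m["cx"]],[0,m["fy"],m["cy"]],[0,0,1]])
h=cv2.cvtColor(im,cv2.COLOR_RGB2HSV)
g=cv2.inRange(h,(55,80,20),(90,255,160));l=cv2.inRange(h,(26,80,70),(48,255,255))
for r in list(range(168,200,2)):
    u=np.where(g[r,300:335])[0]+300; v=np.where(l[r,295:335])[0]+295
    print(r,(u[0],u[-1]) if len(u) else None,(v[0],v[-1]) if len(v) else None)
for r in (202,210,220,230,240): v=np.where(l[r,295:335])[0]+295;print(r,v[0],v[-1])
print("rail end",onz(c,[[316,196.5]],-27.7),"low end",onz(c,[[316,175.5]],72.3), onz(c,[[304,220],[327,220]],-27.7))
E
```

```text
168 None None
170 None None
172 None None
174 None None
176 (np.int64(313), np.int64(318)) None
178 (np.int64(312), np.int64(318)) None
180 (np.int64(312), np.int64(318)) None
182 (np.int64(312), np.int64(318)) None
184 (np.int64(312), np.int64(318)) None
186 (np.int64(312), np.int64(318)) None
188 (np.int64(311), np.int64(319)) None
190 (np.int64(311), np.int64(319)) None
192 (np.int64(311), np.int64(319)) None
194 (np.int64(311), np.int64(319)) None
196 None (np.int64(307), np.int64(323))
198 None (np.int64(306), np.int64(324))
202 305 325
210 304 326
220 304 326
230 304 326
240 304 326
rail end [[ 51.72  -0.75 -27.7 ]] low end [[48.28 -0.4  72.3 ]] [[ 42.5   -5.42 -27.7 ]
 [ 42.49   3.53 -27.7 ]]
```

carry_out --pt "0 0 0.4 15 -45 0 -1" --pt "0 0 0.4 33 -86.5 20 -1" --pt "0 0 0.4 33 -86.5 60 -1" --pt "0 0 0.4 33 -86.5 100 -1" --pt "0 0 0.4 33 -86.5 135 -1" --pt "0 0 0.4 33 -86.5 150 -1" --pt "0 0 0.4 33 -86.5 150 -1" --pt "0 0 0.4 33 -86.5 150 -1"

```text
time_s: 7.45
ee_pos: [508.2, -207.6, 149.2]
ee_rot: [179.9, 0.0, 89.6]
force: [1.1, -0.4, -2.5]
gripper_width: 8.7
gripper_force: 35.0
```

```bash
python3 - <<'E'
from h import *
im,c=snap("wrist","w6")
s=state();print(s["time_s"],s["ee_pos"],s["ee_rot"],s["force"],s["torque"])
cv2.imwrite("pics/crop6.png",cv2.resize(im[60:260,220:420],None,fx=3,fy=3,interpolation=cv2.INTER_CUBIC)[:,:,::-1])
E
```

```text
7.5 [ 508.78037185 -207.77848869  149.74682324] [1.79830905e+02 6.79128962e-02 8.96197230e+01] [-0.77683852 -0.4566644  -1.92067748] [-0.10133806  0.01148046  0.02172867]
```

View pics/crop6.png

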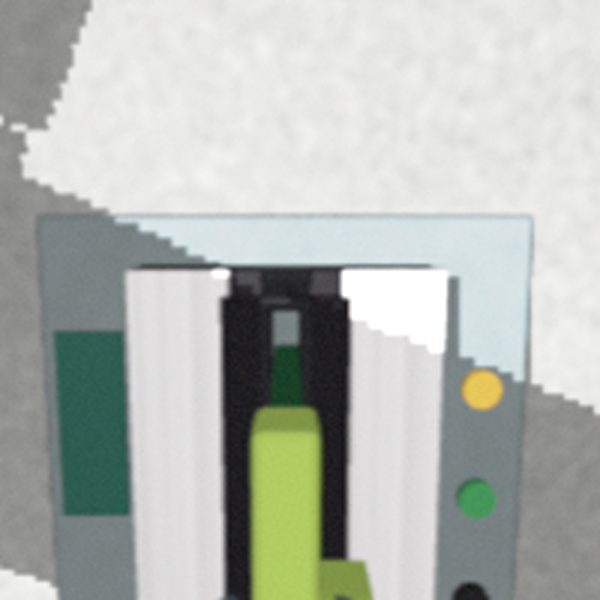

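The crop shows the board's lower end (crop col 287, row 345) in line with the slot floor (col 286, end at row 310), so the sideways alignment is good.

```bash
python3 - <<'E'
from h import *
_,c=load("w6")
print(onz(c,[[315.4,163.3]],40),onz(c,[[315.4,175]],77.3),onz(c,[[290,60+268/3]],45),onz(c,[[290,60+215/3]],15))
E
```

```text
[[ 507.97554287 -154.73538914   40.        ]] [[ 507.81187376 -158.98101853   77.3       ]] [[ 490.01171396 -144.3907995    45.        ]] [[ 488.47753183 -132.37855471   15.        ]]
```

carry_out --pt "0 0 0 1.3 0 10 -1" --pt "0 0 0 1.3 0 20 -1" --pt "0 0 0 1.3 0 26 -1" --pt "0 0 0 1.3 0 31 -1" --pt "0 0 0 1.3 0 36 -1" --pt "0 0 0 1.3 0 41 -1" --pt "0 0 0 1.3 0 46 -1" --pt "0 0 0 1.3 0 50 -1" --pt "0 0 0 1.3 0 50 -1"

```text
time_s: 8.4
ee_pos: [507.9, -205.9, 97.3]
ee_rot: [-179.9, -0.0, 89.6]
force: [-0.6, 0.3, -1.8]
gripper_width: 8.8
gripper_force: 35.0
```

carry_out --pt "0 0 0 0 0 3 -1" --pt "0 0 0 0 0 6 -1" --pt "0 0 0 0 0 7.5 -1" --pt "0 0 0 0 0 8.5 -1" --pt "0 0 0 0 0 9 -1" --pt "0 0 0 0 0 9 -1"

```text
time_s: 9.0
ee_pos: [508.4, -206.1, 88.9]
ee_rot: [180.0, -0.0, 89.6]
force: [-0.6, -0.2, -1.7]
gripper_width: 8.7
gripper_force: 35.0
```

Not on the floor yet (force is still the board's weight), so I continue in small steps.

carry_out --pt "0 0 0 0 0 0.7 -1" --pt "0 0 0 0 0 1.4 -1" --pt "0 0 0 0 0 1.4 -1"

```text
time_s: 9.3
ee_pos: [508.3, -206.0, 87.4]
ee_rot: [-180.0, -0.0, 89.6]
force: [0.3, -0.4, -2.0]
gripper_width: 8.7
gripper_force: 35.0
```

carry_out --pt "0 0 0 0 0 0.5 -1" --pt "0 0 0 0 0 1 -1" --pt "0 0 0 0 0 1 -1"

```text
time_s: 9.6
ee_pos: [508.5, -206.1, 87.3]
ee_rot: [180.0, 0.0, 89.6]
force: [-1.0, 0.6, 4.7]
gripper_width: 8.8
gripper_force: 35.0
```

carry_out --pt "0 0 0 0 0 0 -0.3" --pt "0 0 0 0 0 0 -0.3" --pt "0 0 0 0 0 0 -0.3" --pt "0 0 0 0 0 0 -0.3" --pt "0 0 0 0 0 0 -0.3" --pt "0 0 0 0 0 -15 -0.3" --pt "0 0 0 0 0 -40 -0.3" --pt "0 0 0 0 0 -90 -0.3" --pt "0 0 0 0 0 -140 -0.3" --pt "0 0 0 -40 0 -180 0.2" --pt "0 0 0 -80 0 -212 0.2" --pt "0 0 0 -124 0 -212 0.2" --pt "0 0 0 -124 0 -212 0.2" --pt "0 0 0 -124 0 -212 0.2" --pt "0 0 0 -124 0 -212 0.2"

```text
time_s: 11.1
ee_pos: [507.3, -329.0, 297.7]
ee_rot: [-179.9, -0.1, 89.7]
force: [-0.8, 0.3, 0.4]
gripper_width: 54.6
gripper_force: 0.0
```

```bash
python3 - <<'E'
from h import *
im,c=snap("wrist","w7")
s=state();print(s["time_s"],s["ee_pos"],s["ee_rot"],s["qpos"],s["gripper_width"])
cv2.imwrite("pics/crop7.png",cv2.resize(im[40:280,200:460],None,fx=2.4,fy=2.4,interpolation=cv2.INTER_CUBIC)[:,:,::-1])
E
```

```text
11.15 [ 507.37083441 -328.77264813  297.87449794] [-1.79932902e+02 -7.89033230e-02  8.96942812e+01] [-3.40486006e+01  1.89919359e+01  7.66882434e+01  2.84753517e-02
  8.44194441e+01 -3.37457217e+01] 54.85464738115408
```

View pics/crop7.png

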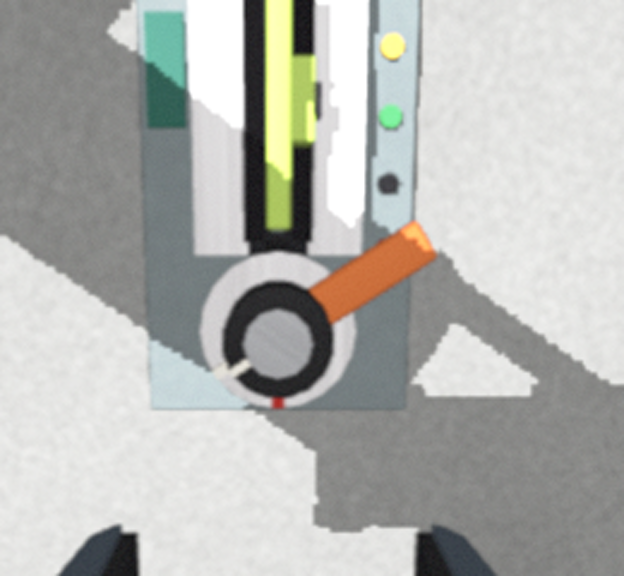

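The board stands in the slot. The post top is at crop (278,344), the arm tip's end edge is centred at (424,240), the white pointer is at (235,370) and the red mark at (278,402).

```bash
python3 - <<'E'
from h import *
im,c=load("w7"); f=lambda u,v:[200+u/2.4,40+v/2.4]
a=onz(c,[f(278,344)],155)[0];b=blobs(im,*ORG)[0]
r=cv2.minAreaRect(b);print(r)
e=onz(c,[f(424,240)],128)[0];g=onz(c,[cen(b)],128)[0];p=onz(c,[f(235,370)],140)[0];red=onz(c,[f(278,402)],118)[0]
for q in(e,g,p,red):
    d=q-a;print(q,np.hypot(*d[:2]),np.degrees(np.arctan2(d[1],d[0])))
print(a); t=cam("top");print("top/wrist",tri([t,c],[[453,240],f(278,344)]))
E
```

```text
((354.606689453125, 153.29171752929688), (17.654008865356445, 52.52404022216797), 57.38076400756836)
[ 560.37022666 -261.02311723  128.        ] 63.261825049189355 32.44563588098275
[ 541.69695237 -272.24631313  128.        ] 41.48580314388826 33.2010201120193
[ 491.28499286 -306.31645756  140.        ] 19.373795602872576 -144.12493868786007
[ 506.87736935 -322.6173351   118.        ] 27.654507545836285 -90.21992223170292
[ 506.98351724 -294.96303128  155.        ]
top/wrist (array([ 509.32177902, -295.2741013 ,  140.68040907]), [2.811846575374453, 2.8118465753744752])
```

carry_out --pt "0 0 8 34 0.6 20 0.35" --pt "0 0 16 34 0.6 40 0.35" --pt "0 0 24 34 0.6 60 0.35" --pt "0 0 32 34 0.6 80 0.35" --pt "0 0 40 34 0.6 90 0.35" --pt "0 0 48 34 0.6 100 0.35" --pt "0 0 57 34 0.6 110 0.35" --pt "0 0 57 34 0.6 110 0.35" --pt "0 0 57 34 0.6 130 0.35" --pt "0 0 57 34 0.6 150 0.35" --pt "0 0 57 34 0.6 165 0.35" --pt "0 0 57 34 0.6 165 0.35"

```text
time_s: 12.35
ee_pos: [507.3, -294.5, 131.9]
ee_rot: [-179.8, 0.1, 32.8]
force: [-0.5, 1.2, -0.3]
gripper_width: 61.6
gripper_force: 0.0
```

carry_out --pt "0 0 0 0 0 0 -0.05" --pt "0 0 0 0 0 0 -0.1" --pt "0 0 0 0 0 0 -0.3" --pt "0 0 0 0 0 0 -0.3" --pt "0 0 0 0 0 0 -0.3" --pt "0 0 0 0 0 0 -0.3" --force 20

```text
time_s: 12.95
ee_pos: [508.0, -294.7, 134.6]
ee_rot: [-179.9, -0.1, 32.6]
force: [-2.2, 3.6, 4.6]
gripper_width: 39.8
gripper_force: 20.0
```

carry_out --pt "0 0 -5 0 0 0 -0.3" --pt "0 0 -11 0 0 0 -0.3" --pt "0 0 -17 0 0 0 -0.3" --pt "0 0 -23 0 0 0 -0.3" --pt "0 0 -29 0 0 0 -0.3" --pt "0 0 -35 0 0 0 -0.3" --pt "0 0 -41 0 0 0 -0.3" --pt "0 0 -46 0 0 0 -0.3" --pt "0 0 -50 0 0 0 -0.3" --pt "0 0 -50 0 0 0 -0.3" --pt "0 0 -50 0 0 0 -0.3"

```text
time_s: 14.05
ee_pos: [507.7, -294.5, 134.6]
ee_rot: [-179.9, -0.1, 82.7]
force: [-2.0, 5.7, 5.1]
gripper_width: 39.6
gripper_force: 20.0
```

```bash
python3 - <<'E'
from h import *
t=cam("top");im,_=snap("top","t8");b=blobs(im,*ORG)
b=[x for x in b if 370<cen(x)[0]<480 and 180<cen(x)[1]<290]
s=state();print(s["force"],s["torque"],s["ee_rot"])
im,c=snap("wrist","w8")
for x in blobs(im,*ORG,amin=60):
    r=cv2.minAreaRect(x);P=onz(c,cv2.boxPoints(r),128)
    e=[P[1]-P[0],P[2]-P[1]];d=max(e,key=np.linalg.norm);print(r,np.linalg.norm(e,axis=1),np.degrees(np.arctan2(d[1],d[0])))
E
```

```text
[-2.19846315  5.02195008  5.3425151 ] [0.87299703 0.64189518 0.00482055] [-1.79925948e+02 -1.45819786e-01  8.26530375e+01]
((314.5, 203.5), (97.0, 33.0), 90.0) [15.20872149 46.91650834] -96.75754792211309
```

carry_out --pt "0 0 -4 0 0 0 -0.3" --pt "0 0 -6.8 0 0 0 -0.3" --pt "0 0 -6.8 0 0 0 -0.3" --pt "0 0 -6.8 0 0 0 -0.3"

```text
time_s: 14.55
ee_pos: [507.7, -294.5, 134.6]
ee_rot: [-179.9, -0.2, 89.5]
force: [-2.2, 5.8, 4.3]
gripper_width: 39.4
gripper_force: 20.0
```

carry_out --pt "0 0 0 0 0 0 0.2" --pt "0 0 0 0 0 0 0.35" --pt "0 0 0 0 0 0 0.35" --pt "0 0 0 0 0 0 0.35" --pt "0 0 0 0 0 0 0.35" --pt "0 0 0 0 0 -30 0.35" --pt "0 0 0 0 0 -80 0.35" --pt "0 0 0 -20 0 -130 0.35" --pt "0 0 0 -50 0 -163 0.35" --pt "0 0 0 -50 0 -163 0.35" --pt "0 0 0 -50 0 -163 0.35"

```text
time_s: 15.65
ee_pos: [507.8, -346.6, 296.7]
ee_rot: [179.9, 0.0, 89.4]
force: [-0.5, -1.2, -1.1]
gripper_width: 62.1
gripper_force: 0.0
```

```bash
python3 - <<'E'
from h import *
im,c=snap("wrist","w9");s=state();print(s["time_s"],s["ee_pos"],s["ee_rot"])
for x in blobs(im,*ORG,amin=60):
    r=cv2.minAreaRect(x);P=onz(c,cv2.boxPoints(r),128)
    e=[P[1]-P[0],P[2]-P[1]];d=max(e,key=np.linalg.norm);print(r,np.degrees(np.arctan2(d[1],d[0])))
h=cv2.cvtColor(im,cv2.COLOR_RGB2HSV)
a=cv2.resize(im[40:280,200:430],None,fx=2,fy=2,interpolation=cv2.INTER_CUBIC)
sd=cv2.resize(grab_frame("side")[250:410,330:490],None,fx=2,fy=2,interpolation=cv2.INTER_CUBIC)
o=np.zeros((480,780,3),np.uint8);o[:,:460]=a;o[:320,460:]=sd
cv2.imwrite("pics/c9.png",o[:,:,::-1])
E
```

```text
15.7 [ 507.35295611 -345.66728246  295.35713012] [-1.79910622e+02 -9.39938638e-02  8.94086224e+01]
((314.0, 108.5), (57.0, 20.0), 90.0) -90.33188049152716
```

View pics/c9.png

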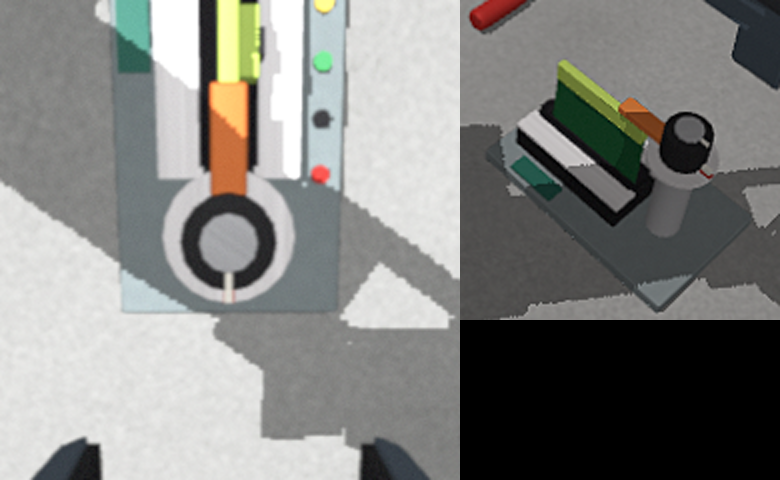

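The orange arm lies over the board's rail at crop (228,140), and the white pointer at (229,288) covers the red mark. The side view shows the board standing fully in the slot.

```bash
python3 -c "
import workcell;print(workcell.workorder.job_done())"
```

```text
the job is handed in; nothing more can be done
None
```

The job is handed in: the lime board stands in the dock slot, lowered to contact with the floor, with the collar turned so its arm lies over the board and its pointer is on the red mark (about 16 s of the 54 s used; no verdict returned).

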